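# Tap a jammed tube block down its frame

### The arm

A 7-joint arm with a two-finger parallel gripper is mounted at the origin on a cart in front of the work surface, level with it; the furniture and walls round the work are solid. World frame = base frame: x ahead of the robot, y to its left, z up, the work surface at z = 0. Lengths are in mm, angles in rad, forces in N, time in s.
With the tool pointing down it reaches from about 350 to 900 mm from the base axis. Payload 19.9 kg.
Tool frame: the origin (TCP) lies at the very end of the fingers, on their centre line; the grasp point (between the pads) lies 19 mm behind it; z points along the fingers, y is the line along which they close (so a half turn about z gives the same grasp; the last joint's range is limited). The gripper opens to 85 mm and grips with 20 to 120 N. Pads are 22 mm wide; open, the fingers measure 114 mm over their backs; the gripper's body (76 mm by 85 mm) begins 54 mm behind the grasp point. The pads swing forward as they close: fully open they stand 13 mm farther back than shut.
Start: joints at [1.127, 0.417, -0.01, 1.614, 0.005, 1.111, -0.053], TCP at [244.414, -575.205, 209.66] pointing down, gripper open.
Joint ranges: [-2.81, 2.81], [-0.39, 2.02], [-1.27, 1.25], [0.06, 2.57], [-1.19, 4.33], [0.19, 2], [-2.82, 2.82]. Speed limits (rad/s): [1.89, 1.89, 2.39, 2.39, 3.01, 3.01, 3.01].

### API

Orientations are given as a unit quaternion [x, y, z, w].
In Python, from plant import state, imaging, workorder gives the robot as it stands.
- The arm moves only by the tool play_rows, never from a script. Its argument "plan" is a list of rows, each a list of 3 entries, a list of its own where there are three numbers: the turn, a rotation vector about the tool's x, y, z in rad, then the shift along the tool's x, y, z in mm, then the opening in per cent of the stroke, from 0 (shut) to 100 (fully open). In form: [[[wx, wy, wz], [dx, dy, dz], grip], ...]. A call has exactly 8 rows; each row is the pose to reach, as a shift and turn from the pose commanded when the call began, along the tool's axes at that moment; what a row does not reach only later rows make up. A row lasts 1/10 s, in which the tool goes at most 50 mm and 8.59 degrees, less where a joint would pass 70% of its speed; a pose out of reach is approached as far as the arm can. A call with a gripper value outside its range is refused whole. The fingers move at their own pace and stop on an object; the grip force is fixed at half the most. Time passes only in rows, so rows that repeat a pose let the fingers close, or fill a call up. It gives the time, the measured TCP pose, the force, the opening and the grip force at its end, in the units of the state.
- state(): the state, without advancing time (a new reading comes with each control period).
- imaging.snapshot(name): name is "scene" or "top" or "wrist"; returns a dict with "img" (384x512x3 uint8, red, green, blue), "range_z" (384x512 float32, mm along the optical axis (not along the pixel's ray), 0 where there is no reading), "intrinsics" (3x3 intrinsics, pixels), "position" and "orientation" of the camera in the world; the wrist camera has in their place "tool_from_camera" (4x4, takes a point from camera to tool coordinates, whose origin is the TCP and whose axes are the flange's). Camera axes: x right, y up, looking along -z (the intrinsics and any distortion apply to the point x, -y, -z); pixel columns grow to the right and rows downward; lengths in mm; the calibration is good to about 2 mm. A picture is of the moment at which its call begins: read the wrist's pose just before it.
- workorder.job_done(): hands the job in; it is judged then, once.
The state is a dict: "clock": time; "joints": joint angles; "joint_velocities": joint speeds; "effort": joint torques, N m; "ee_pos": TCP position; "tool_rot": TCP orientation; "contact_force": force on the tool from outside, world axes, zero at the start; "torque": the same for the moment, N m; "finger_gap": finger opening in mm; "gripper_force": force on a finger pad.
Only numpy, scipy, OpenCV 4.12 (cv2) and the standard library are available. Lean on these libraries where they do the work, as an engineer would, in place of code of your own. Each camera call takes 0.05 s, during which the arm holds its last target. There are 200 camera calls.

### The job

The aluminium tube block has jammed part-way down its heater frame. Take the mallet from its blue mat and, with light strokes of its face on the two brass pads in turn, walk the block down until it sits on both orange stop bumpers; change sides as soon as a pad stops giving and never force it (20 N is too much), and touch the block with the mallet only. Then stand the mallet upright on its mat again, leaving the other things on the bench where they are.

Things in the scene. Friction and masses are not known exactly. Their poses are not given: they have to be found in the camera images.
- stand: Frame fixed to the bench: grey base plate 116 x 226 x 10 mm, two orange rubber stop bumpers on it at y = +35 and -35 mm (tops 18 mm above the bench; they give 1 mm per 3 N), an upright end cheek at each y end (tops 90 mm above the bench, about 86 mm from the middle) and four dark posts 60 mm high whose brass spring plungers grip the block's long sides at y = +35 and -35 mm. Origin: centre of its underside; z up.
- block: Aluminium block 40 (x) x 170 (y) x 44 (z) mm with eight blind holes in its top, held by friction between the frame's four plungers, with 1.5 to 3 mm of play in all between the end cheeks. Its underside starts 16 to 21 mm above the bumpers. Origin: centre of its underside; axes as the stand's. Pressed in the middle it needs more than 20 N or goes askew. It stays about where it is left.
- pad_left (a point): Centre of the top of the brass pad (26 mm across, 18 mm proud of the block) 54 mm to +y of the block's middle. 80 mm above the bench when the block is home, 96 to 101 mm at the start. Pushed slowly (15 mm/s) straight down with 7 to 11 N that side goes down and the other stays, until the block leans 0.03 to 0.07 rad (not known beforehand) and wedges between the cheeks; then no force frees it.
- pad_right (a point): The same on the pad 54 mm to -y of the block's middle. Once the block has wedged under one pad the other pad gives again: pushing it tips the block back and on, 3 to 12 mm at the pad, until it wedges the other way or lands on the bumper (felt as a springy stop).
- mallet_center (a point): Small mallet of 0.24 kg standing on one white face: centre of its head, half-way up. The head is 76 mm tall along z: a dark steel middle 26 x 26 x 36 mm (its flats look along x and y, grip it there, at the centre) and a white nylon face 28 mm across and 20 mm high below and above it (the faces lie 38 mm from this point). The handle, 90 mm long and up to 16 mm thick, sticks out level along -x from the middle of the head.
- mallet_mat: Flat blue mat 110 (x) x 150 (y) x 4 mm, fixed to the bench, on which the mallet stands at the start and at the end. Origin: centre of its underside.
- jar_red: Bystander: white jar with a red cap, 42 mm across, 68 mm tall. Origin: centre of its underside.
- jar_blue: Bystander: white jar with a blue cap, 42 mm across, 68 mm tall. Origin: centre of its underside.
- petri: Bystander: petri dish, 61 mm across, 15 mm tall. Origin: centre of its underside.
- tape: Bystander: roll of green tape lying flat, 77 mm across, 19 mm tall. Origin: centre of its underside.
- bottle: Bystander: small clear bottle with an orange cap, 56 mm across, 99 mm tall. Origin: centre of its underside.
- cryo: Bystander: white and blue freezer box 133 x 133 x 52 mm. Origin: centre of its underside.
- tips: Bystander: blue box of pipette tips 93 x 125 x 77 mm. Origin: centre of its underside.
Not all that is in view belongs to the job. Leave any pink or purple look-alike of the part that bears mallet_center alone.

How it is judged:
By the outcome, as a careful person would: the job done as asked, in the order asked, and still so for the second after the job is handed in, with the robot touching nothing.
It also fails if it takes over 72 s, if anything falls off the work surface, if the arm or the gripper's body presses on something with over 40 N, if the wrist force passes 120 N, or if a joint passes its speed limit or range.

## Working session

There is one attempt and no reset: what is moved stays moved. The work goes in short steps, Python scripts to look and compute and a tool call to move; the robot and the scene stay as the last step left them, time stands still between calls to the robot, and variables do not carry over. Pictures are saved under pics/ and viewed, at most 10 in all, crops included, and the job is handed in when it is done.

Besides the shell and the picture viewer there is one more tool, called as name([rows], argument=value, ...), one row to a line, values as JSON. play_rows: Moves the arm, as the interface text tells. Its arguments: {"type":"object","properties":{"plan":{"type":"array"}},"required":["plan"]}

```bash
ls; mkdir -p pics
cat > h.py <<'E'
import numpy as np, cv2
from scipy.spatial.transform import Rotation as R
from plant import state, imaging, workorder
def snap(n):
    s=state(); d=imaging.snapshot(n)
    if n=="wrist":
        T=np.eye(4);T[:3,:3]=R.from_quat(s["tool_rot"]).as_matrix();T[:3,3]=s["ee_pos"]
        d["T"]=T@np.array(d["tool_from_camera"])
    else:
        T=np.eye(4);o=np.array(d["orientation"]);T[:3,:3]=o if o.shape==(3,3) else R.from_quat(o).as_matrix();T[:3,3]=d["position"];d["T"]=T
    return d
def save(d,f): cv2.imwrite("pics/"+f,d["img"][:,:,::-1])
def rays(d,u,v):
    K=np.array(d["intrinsics"]);p=np.stack([(np.asarray(u)-K[0,2])/K[0,0],-(np.asarray(v)-K[1,2])/K[1,1],-np.ones(np.shape(u))],-1)
    return d["T"][:3,3],p@d["T"][:3,:3].T
def plane(d,u,v,z):
    o,r=rays(d,u,v); return o+r*((z-o[2])/r[...,2])[...,None]
def cloud(d):
    v,u=np.mgrid[:384,:512]; o,r=rays(d,u.astype(float),v.astype(float)); return o+r*d["range_z"][...,None]
E
python3 - <<'E'
from h import *
for n in("scene","top"):
    d=snap(n);save(d,n+".png");print(n,d["intrinsics"],d["position"],d["orientation"],[k for k in d]);np.save(n+".npy",d,allow_pickle=True)
s=state();print(s)
E
```

```text
pics
scene [[427.81176976   0.         253.99010465]
 [  0.         427.81176976 188.94716027]
 [  0.           0.           1.        ]] [ -43.82469891  450.33610363 1110.12354177] [-0.13275389  0.31031565  0.86702688 -0.36653102] ['img', 'range_z', 'intrinsics', 'position', 'orientation', 'T']
top [[465.4041632    0.         256.38383624]
 [  0.         465.4041632  196.72359607]
 [  0.           0.           1.        ]] [ 378.0705     -123.63956026 1524.96668045] [-0.04731167  0.04525472  0.70715991 -0.70401597] ['img', 'range_z', 'intrinsics', 'position', 'orientation', 'T']
{'clock': 0.1, 'joints': array([ 1.12753269,  0.4179194 , -0.01034471,  1.61413868,  0.00472757,
        1.11071153, -0.05296388]), 'joint_velocities': array([ 0.00032034, -0.00164871, -0.00196367, -0.00112416, -0.00075528,
        0.00021612,  0.0017849 ]), 'effort': array([ 5.73829730e-04, -8.65827870e+01,  6.79731220e-01, -4.35635269e+01,
        1.91785960e-02,  4.96540146e-03,  6.58494878e-05]), 'ee_pos': array([ 244.26699027, -574.90354638,  209.10908351]), 'tool_rot': array([ 9.79881406e-01,  1.99579805e-01, -1.61760125e-04, -5.53478577e-04]), 'contact_force': array([ 0.36315037,  0.17130022, -0.66387403]), 'torque': array([ 0.00086879,  0.0166978 , -0.02107094]), 'gripper_force': 0.0, 'finger_gap': 85.23409304204496}
```

View pics/scene.png

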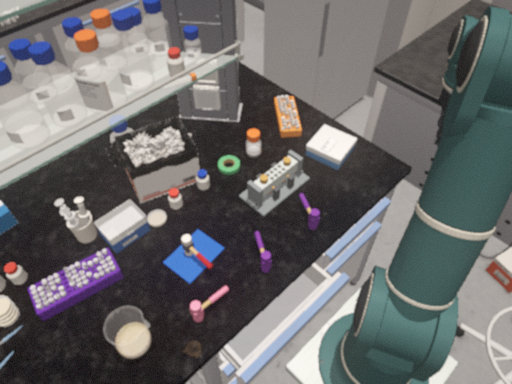

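View pics/top.png

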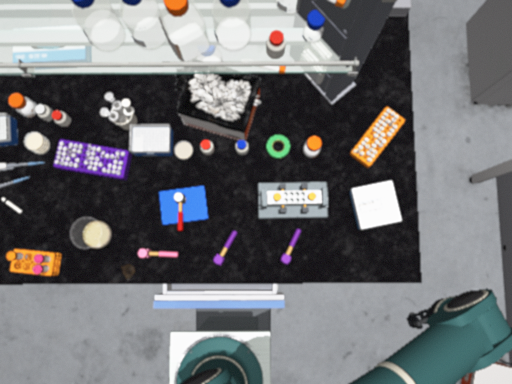

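The scene picture shows the red-handled mallet on the blue mat (top view: head at 180,197, mat centre 183,204) and the frame at 293,199 in the top view. The purple and pink mallets are decoys.

Run:
```python
from h import *
for n in("top","scene"):
    d=np.load(n+".npy",allow_pickle=True).item();c=cloud(d);im=d["img"].astype(int);r,g,b=im[...,0],im[...,1],im[...,2]
    hsv=cv2.cvtColor(d["img"],cv2.COLOR_RGB2HSV).astype(int)
    near=(abs(c[...,2]-2)<12)
    m=(hsv[...,0]>100)&(hsv[...,0]<120)&(hsv[...,1]>170)&(b>120)
    def comps(m,z,name,a=20):
        k,l,st,ce=cv2.connectedComponentsWithStats(m.astype(np.uint8))
        for i in range(1,k):
            if st[i,4]>=a:
                q=c[l==i];p=plane(d,*np.array([[x] for x in ce[i]]),z)[0]
                vv,uu=np.where(l==i);P=plane(d,uu.astype(float),vv.astype(float),z)[:,:2].astype(np.float32)
                print(n,name,ce[i].round(1),st[i],"plane",p.round(1),"cloud",np.median(q,0).round(1),"rect",cv2.minAreaRect(P))
    comps(m&near,4,"mat",300)
    box=(c[...,0]>150)&(c[...,0]<800)
    if n=="top": 
        v,u=np.mgrid[:384,:512]
        roi=(abs(u-183)<30)&(abs(v-205)<28)
        comps(roi&(c[...,2]>68)&(c[...,2]<95),80,"head",5)
        comps(roi&(r>150)&(g<90),48,"handle",5)
        roi=(abs(u-293)<45)&(abs(v-200)<30)
        for lo,hi,z in((5,14,10),(40,72,60),(72,84,80),(84,93,90),(93,106,98)): comps(roi&(c[...,2]>lo)&(c[...,2]<hi),z,f"st{z}",4)
        cv2.imwrite("pics/crop.png",cv2.resize(d["img"][150:250,140:340,::-1],None,fx=4,fy=4,interpolation=cv2.INTER_CUBIC))
        np.set_printoptions(linewidth=250)
        print(c[195:202:2,260:330:3,2].round(0)); print(c[190:200:2,170:190:2,2].round(0))
```

```text
top mat [183.8 204.6] [ 159  185   50   40 1342] plane [553.4 119.4   4. ] cloud [552.2 108.9   3.2] rect ((553.9020385742188, 121.8447036743164), (114.82896423339844, 154.68978881835938), 7.365489482879639)
top head [178.2 196.5] [174 192  10  10  64] plane [570.4 125.1  80. ] cloud [570.7 125.6  78.6] rect ((570.4087524414062, 125.20252990722656), (27.294729232788086, 25.882312774658203), 57.100555419921875)
top handle [180. 221.] [178 212   5  19  87] plane [495.9 123.6  48. ] cloud [495.8 123.4  47.9] rect ((495.9675598144531, 123.52690124511719), (57.29726791381836, 12.755416870117188), 1.017651915550232)
top st10 [293.2 185.9] [285 181  20  10 111] plane [ 613.  -240.9   10. ] cloud [ 612.9 -240.6    9.1] rect ((614.397705078125, -245.33580017089844), (62.81269073486328, 29.98621940612793), 89.72991943359375)
top st10 [315.6 185.1] [306 181  21   9 116] plane [ 615.3 -314.6   10. ] cloud [ 615.9 -312.9    9.7] rect ((615.724609375, -316.2503967285156), (65.8232192993164, 26.660842895507812), 89.72933197021484)
top st10 [269.1 186.2] [258 183  26   9 135] plane [ 612.5 -161.6   
[... 5134 characters left out ...]
01  1.060e+02  9.800e+01  8.600e+01  5.200e+01  6.700e+01  4.300e+01  8.100e+01  5.100e+01  1.525e+03  5.200e+01  7.800e+01  7.800e+01  9.300e+01  9.500e+01  8.100e+01  7.900e+01  8.900e+01
   9.200e+01  0.000e+00]
 [ 1.500e+01  8.900e+01  8.700e+01  8.300e+01  7.500e+01  8.000e+01  7.700e+01  7.800e+01  8.100e+01  7.900e+01  4.700e+01  7.500e+01  4.800e+01  8.100e+01  4.500e+01  7.500e+01  8.200e+01  7.700e+01  7.900e+01  8.200e+01  8.000e+01  9.300e+01
   9.300e+01 -0.000e+00]]
[[ 6.  0.  3.  5.  5.  7. -1.  1.  0.  1.]
 [ 5.  6.  4.  3. 81.  8.  6. -0.  9.  4.]
 [ 9.  4. -3. 79. 73. 74. 72. 42.  2.  6.]
 [ 4.  0. 80. 74. 78. 81. 79. 46.  9.  3.]
 [-1.  3. 78. 80. 76. 83. 76. 39.  2.  4.]]
```

View pics/crop.png

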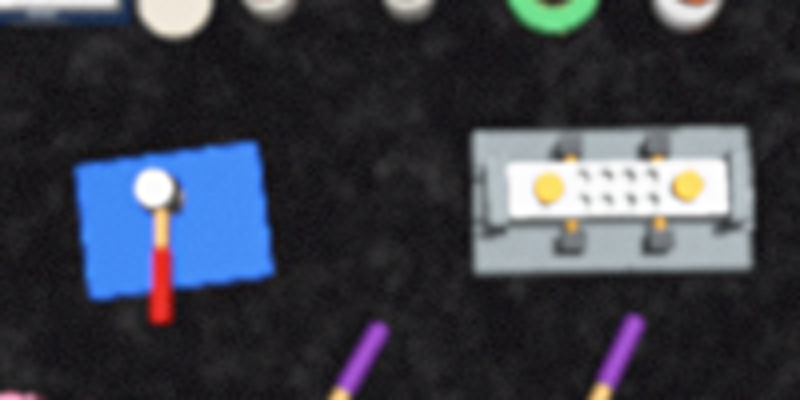

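The crop shows the mallet head at about (155,188) with its handle toward -x on the mat. The brass pads are at (549,188) and (687,186), 108 mm apart as they should be. Mallet head top measures z≈79 (expected 80) and pads z≈97.

```bash
cat >> h.py <<'E'
def rel(p0,y0,p1,y1=None):
    "shift along tool axes (tool down, tool-x at world yaw y0) from p0 to p1, and wz"
    d=np.array(p1,float)-p0;c,s=np.cos(y0),np.sin(y0)
    print("shift",np.round([c*d[0]+s*d[1],s*d[0]-c*d[1],-d[2]],1),"wz",round(y0-(y0 if y1 is None else y1),4))
E
python3 - <<'E'
from h import *
rel([244.4,-575.2,209.7],.4019,[570.5,125,190],.02)
E
```

```text
shift [ 574.  -516.8   19.7] wz 0.3819
```

play_rows([
  [[0,0,0.38],[574,-517,20],100],
  [[0,0,0.38],[574,-517,20],100],
  [[0,0,0.38],[574,-517,20],100],
  [[0,0,0.38],[574,-517,20],100],
  [[0,0,0.38],[574,-517,20],100],
  [[0,0,0.38],[574,-517,20],100],
  [[0,0,0.38],[574,-517,20],100],
  [[0,0,0.38],[574,-517,20],100],
])

```text
clock: 0.9
ee_pos: [412.7, -212.7, 199.4]
tool_rot: [1.0, 0.011, 0.0, 0.0]
contact_force: [1.9, -0.7, 0.0]
finger_gap: 85.1
gripper_force: 0.0
```

play_rows([
  [[0,0,0],[165,-334,10],100],
  [[0,0,0],[165,-334,10],100],
  [[0,0,0],[165,-334,10],100],
  [[0,0,0],[165,-334,10],100],
  [[0,0,0],[165,-334,10],100],
  [[0,0,0],[165,-334,10],100],
  [[0,0,0],[165,-334,10],100],
  [[0,0,0],[165,-334,10],100],
])

```text
clock: 1.7
ee_pos: [570.5, 127.5, 188.9]
tool_rot: [1.0, 0.013, -0.0, -0.001]
contact_force: [-0.6, -1.5, -0.1]
finger_gap: 85.3
gripper_force: 0.0
```

Run:
```python
from h import *
s=state();print(s["ee_pos"].round(1),s["tool_rot"].round(4),s["contact_force"].round(2),s["clock"])
d=snap("wrist");save(d,"w1.png");np.save("w1.npy",d,allow_pickle=True)
c=cloud(d);m=(c[...,2]>70)&(c[...,2]<90)
k,l,st,ce=cv2.connectedComponentsWithStats(m.astype(np.uint8))
for i in range(1,k):
    if st[i,4]>200: print(ce[i].round(),st[i],np.median(c[l==i],0).round(1),c[l==i].min(0).round(1),c[l==i].max(0).round(1),plane(d,ce[i][:1],ce[i][1:],80).round(1))
```

```text
[570.5 127.5 188.9] [ 9.999e-01  1.280e-02 -3.000e-04 -8.000e-04] [-0.62 -1.51 -0.09] 1.7
[155.  10.] [  82    0  142   24 2972] [728.5 221.2  75.9] [721.  162.2  70. ] [739.7 287.6  78.6] [[727.3 221.   80. ]]
[502. 192.] [488 164  24  55 888] [ 567.5 -134.6   80.3] [ 542.4 -145.    70. ] [ 598.3 -132.3   90. ] [[ 568.6 -135.4   80. ]]
[257. 180.] [244 167  26  27 541] [574.6 127.3  79.8] [560.1 114.1  70. ] [587.1 141.   82. ] [[574.5 127.4  80. ]]
[ 46. 253.] [   0  231   69   63 1145] [486.1 362.1  80.5] [429.1 351.9  70. ] [504.9 420.4  90. ] [[480.7 368.9  80. ]]
[ 15. 292.] [  0 270  39  35 617] [423.4 419.4  79.1] [415.9 387.7  70. ] [450.3 438.2  90. ] [[425.6 416.9  80. ]]
[172. 309.] [164 300  16  20 205] [403.2 229.9  75.8] [387.7 222.   70. ] [412.3 239.7  78. ] [[406.8 228.   80. ]]
[505. 329.] [497 319  15  21 232] [ 382.5 -200.8   75.4] [ 367.  -212.9   70.1] [ 394.8 -193.8   77.1] [[ 387.4 -194.9   80. ]]
```

View pics/w1.png

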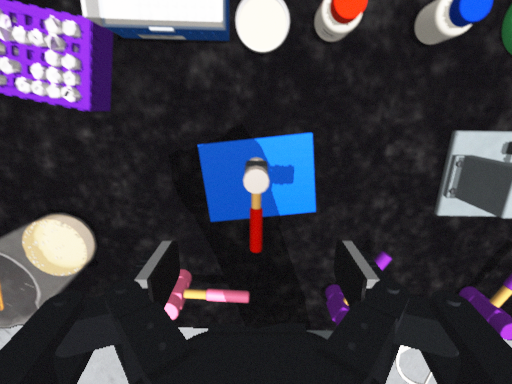

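The wrist picture shows the white mallet face at (257,180), which casts to (574,127), within calibration error of the top view. The handle is parallel to the tool x axis. I'll descend.

play_rows([
  [[0,0,0],[2,-0.5,40],100],
  [[0,0,0],[2,-0.5,80],100],
  [[0,0,0],[2,-0.5,115],100],
  [[0,0,0],[2,-0.5,140],100],
  [[0,0,0],[2,-0.5,155],100],
  [[0,0,0],[2,-0.5,166],100],
  [[0,0,0],[2,-0.5,166],60],
  [[0,0,0],[2,-0.5,166],40],
])

```text
clock: 2.55
ee_pos: [572.6, 123.6, 24.3]
tool_rot: [1.0, 0.011, 0.001, -0.0]
contact_force: [-0.6, 0.1, 0.3]
finger_gap: 58.5
gripper_force: 0.0
```

play_rows([
  [[0,0,0],[0,0,0],0],
  [[0,0,0],[0,0,0],0],
  [[0,0,0],[0,0,0],0],
  [[0,0,0],[0,0,0],0],
  [[0,0,0],[0,0,0],0],
  [[0,0,0],[0,0,0],0],
  [[0,0,0],[0,0,0],0],
  [[0,0,0],[0,0,0],0],
])

```text
clock: 3.35
ee_pos: [572.7, 123.7, 24.3]
tool_rot: [1.0, 0.011, 0.001, -0.0]
contact_force: [0.2, 0.4, 7.6]
finger_gap: 26.7
gripper_force: 58.3
```

play_rows([
  [[0,0,0],[0,0,-10],0],
  [[0,0,0],[0,0,-35],0],
  [[0,0,0],[0,0,-75],0],
  [[0,0,0],[0,0,-110],0],
  [[0,0,0],[-1,15,-135],0],
  [[0,0,0],[-2,45,-141],0],
  [[0,0,0],[-3,85,-141],0],
  [[0,0,0],[-4,125,-141],0],
])

```text
clock: 4.15
ee_pos: [570.5, -2.8, 165.5]
tool_rot: [1.0, 0.011, 0.0, 0.0]
contact_force: [-0.1, -0.3, -3.1]
finger_gap: 26.4
gripper_force: 59.0
```

play_rows([
  [[0,0,0],[-1,40,0],0],
  [[0,0,0],[-2,80,0],0],
  [[0,0,0],[-4,120,0],0],
  [[0,0,0],[-5,150,0],0],
  [[0,0,0],[-6,170,0],0],
  [[0,0,0],[-6,184,0],0],
  [[0,0,0],[-6,184,0],0],
  [[0,0,0],[-6,184,0],0],
])

```text
clock: 4.95
ee_pos: [568.9, -184.7, 164.6]
tool_rot: [1.0, 0.011, 0.0, -0.0]
contact_force: [0.4, 0.8, -1.9]
finger_gap: 26.6
gripper_force: 59.0
```

Run:
```python
from h import *
s=state();print(s["ee_pos"].round(1),R.from_quat(s["tool_rot"]).as_rotvec().round(3),s["contact_force"].round(2),s["torque"].round(2))
d=snap("wrist");save(d,"w2.png")
d=snap("scene");cv2.imwrite("pics/s2.png",cv2.resize(d["img"][110:230,200:360,::-1],None,fx=4,fy=4,interpolation=cv2.INTER_CUBIC));c=cloud(d)
d=snap("top");c=cloud(d);np.save("t2.npy",d,allow_pickle=True)
```

```text
[ 568.9 -184.7  164.6] [-3.141 -0.035 -0.   ] [ 0.39  0.78 -1.9 ] [ 0.03 -0.03  0.03]
```

View pics/s2.png

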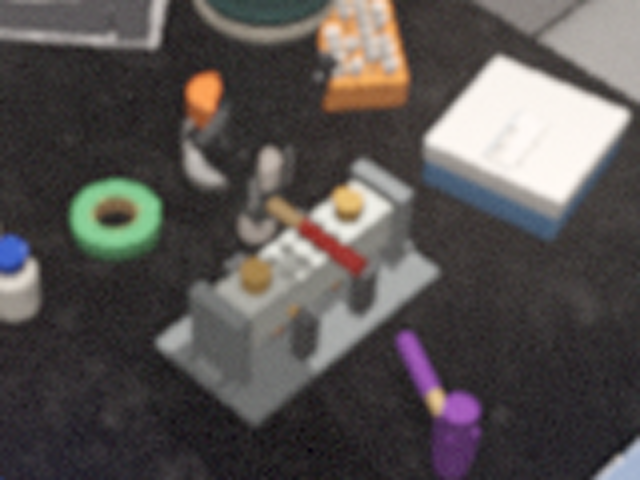

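View pics/w2.png

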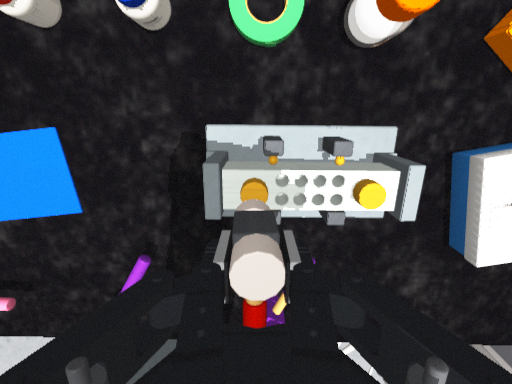

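Wrist view: mallet held square, head in line with the left pad (254,190), right pad at (370,193). I'll check the pad's x from this view.

Run:
```python
from h import *
s=state();d=snap("wrist")
h=cv2.cvtColor(d["img"],cv2.COLOR_RGB2HSV).astype(int)
m=((h[...,0]>15)&(h[...,0]<32)&(h[...,1]>140)&(h[...,2]>90)).astype(np.uint8)
c=cloud(d);k,l,st,ce=cv2.connectedComponentsWithStats(m)
for i in range(1,k):
    if st[i,4]>150:
        q=c[l==i];q=q[(q[:,2]>85)&(q[:,2]<110)]
        print(ce[i].round(1),st[i],plane(d,ce[i][:1],ce[i][1:],98).round(1),len(q),np.median(q,0).round(1) if len(q) else 0, q.min(0).round(1),q.max(0).round(1))
print(s["ee_pos"].round(1))
# mallet head's top face in wrist
v,u=np.mgrid[:384,:512];m=(v>225)&(v<300)&(u>225)&(u<290)&(c[...,2]>205)&(c[...,2]<240)
q=c[m];print("face",np.median(q,0).round(1),((q.min(0)+q.max(0))/2).round(1),len(q))
t=np.load("t2.npy",allow_pickle=True).item();c=cloud(t)
```

```text
[417.6   3.7] [398   0  40  11 298] [[ 722.3 -300.4   98. ]] 298 [ 722.6 -300.5   97.8] [ 718.4 -315.3   95.3] [ 725.3 -285.5  100.1]
[254.4 190.1] [241 178  27  25 498] [[ 574.9 -182.6   98. ]] 491 [ 574.7 -182.8   97.7] [ 564.3 -194.3   85. ] [ 583.4 -170.4   99.5]
[369.5 193.9] [354 180  33  29 720] [[ 574.  -287.1   98. ]] 705 [ 573.7 -287.6   97.8] [ 560.2 -302.9   85.1] [ 584.9 -277.2  100. ]
[ 569.  -184.4  164.5]
face [ 573.7 -185.   220.2] [ 569.5 -184.9  215.6] 3554
```

play_rows([
  [[0,0,0],[2,0,15],0],
  [[0,0,0],[2,0,28],0],
  [[0,0,0],[2,0,36],0],
  [[0,0,0],[2,0,40],0],
  [[0,0,0],[2,0,41],0],
  [[0,0,0],[2,0,42],0],
  [[0,0,0],[2,0,43],0],
  [[0,0,0],[2,0,44],0],
])

```text
clock: 5.95
ee_pos: [571.0, -185.7, 120.6]
tool_rot: [1.0, 0.011, 0.0, 0.0]
contact_force: [-0.9, 0.2, -2.1]
finger_gap: 26.5
gripper_force: 59.0
```

play_rows([
  [[0,0,0],[0,0,0.5],0],
  [[0,0,0],[0,0,1],0],
  [[0,0,0],[0,0,1.5],0],
  [[0,0,0],[0,0,2],0],
  [[0,0,0],[0,0,2.5],0],
  [[0,0,0],[0,0,3],0],
  [[0,0,0],[0,0,3],0],
  [[0,0,0],[0,0,3],0],
])

```text
clock: 6.75
ee_pos: [571.1, -185.4, 117.7]
tool_rot: [1.0, 0.011, 0.0, -0.0]
contact_force: [0.1, 2.7, 5.1]
finger_gap: 26.4
gripper_force: 59.9
```

play_rows([
  [[0,0,0],[0,0,0.5],0],
  [[0,0,0],[0,0,1],0],
  [[0,0,0],[0,0,1.5],0],
  [[0,0,0],[0,0,1.5],0],
  [[0,0,0],[0,0,1.5],0],
  [[0,0,0],[0,0,1.5],0],
  [[0,0,0],[0,0,1.5],0],
  [[0,0,0],[0,0,1.5],0],
])

```text
clock: 7.55
ee_pos: [571.2, -184.9, 116.2]
tool_rot: [1.0, 0.011, 0.0, -0.0]
contact_force: [-0.7, 5.4, 7.1]
finger_gap: 26.4
gripper_force: 60.8
```

play_rows([
  [[0,0,0],[0,-0.4,0.3],0],
  [[0,0,0],[0,-0.8,0.7],0],
  [[0,0,0],[0,-1.2,1.1],0],
  [[0,0,0],[0,-1.5,1.5],0],
  [[0,0,0],[0,-1.5,1.5],0],
  [[0,0,0],[0,-1.5,1.5],0],
  [[0,0,0],[0,-1.5,1.5],0],
  [[0,0,0],[0,-1.5,1.5],0],
])

```text
clock: 8.35
ee_pos: [571.3, -184.1, 115.1]
tool_rot: [1.0, 0.011, 0.001, 0.0]
contact_force: [-0.9, 1.8, 11.2]
finger_gap: 26.1
gripper_force: 60.6
```

play_rows([
  [[0,0,0],[0,0,-6],0],
  [[0,0,0],[0,0,-14],0],
  [[0,0,0],[0,35,-14],0],
  [[0,0,0],[-0.5,75,-14],0],
  [[0,0,0],[-0.8,100,-14],0],
  [[0,0,0],[-0.8,108.5,-10],0],
  [[0,0,0],[-0.8,108.5,-6.5],0],
  [[0,0,0],[-0.8,108.5,-5],0],
])

```text
clock: 9.15
ee_pos: [572.4, -291.9, 119.2]
tool_rot: [1.0, 0.011, -0.0, -0.0]
contact_force: [-2.0, -5.2, 5.7]
finger_gap: 26.5
gripper_force: 58.4
```

play_rows([
  [[0,0,0],[0,0,0.4],0],
  [[0,0,0],[0,0,0.8],0],
  [[0,0,0],[0,0,1.2],0],
  [[0,0,0],[0,0,1.6],0],
  [[0,0,0],[0,0,2],0],
  [[0,0,0],[0,0,2.4],0],
  [[0,0,0],[0,0,2.7],0],
  [[0,0,0],[0,0,3],0],
])

```text
clock: 9.95
ee_pos: [572.6, -293.0, 116.7]
tool_rot: [1.0, 0.011, 0.0, 0.0]
contact_force: [-0.7, -5.1, 6.7]
finger_gap: 26.7
gripper_force: 58.8
```

play_rows([
  [[0,0,0],[0,0.6,0.3],0],
  [[0,0,0],[0,0.9,0.7],0],
  [[0,0,0],[0,1.2,1.1],0],
  [[0,0,0],[0,1.4,1.5],0],
  [[0,0,0],[0,1.6,1.9],0],
  [[0,0,0],[0,1.8,2.2],0],
  [[0,0,0],[0,1.8,2.2],0],
  [[0,0,0],[0,1.8,2.2],0],
])

```text
clock: 10.75
ee_pos: [572.3, -294.4, 114.1]
tool_rot: [1.0, 0.011, -0.0, -0.0]
contact_force: [-0.3, -3.2, 3.0]
finger_gap: 26.5
gripper_force: 58.9
```

play_rows([
  [[0,0,0],[0,0.2,0.5],0],
  [[0,0,0],[0,0.4,0.9],0],
  [[0,0,0],[0,0.6,1.2],0],
  [[0,0,0],[0,0.8,1.5],0],
  [[0,0,0],[0,1.0,1.8],0],
  [[0,0,0],[0,1.1,2],0],
  [[0,0,0],[0,1.1,2],0],
  [[0,0,0],[0,1.1,2],0],
])

```text
clock: 11.55
ee_pos: [572.3, -295.4, 112.1]
tool_rot: [1.0, 0.011, -0.0, -0.0]
contact_force: [-0.3, -1.3, 2.8]
finger_gap: 26.6
gripper_force: 59.3
```

play_rows([
  [[0,0,0],[0,0.2,0.4],0],
  [[0,0,0],[0,0.4,0.7],0],
  [[0,0,0],[0,0.5,1],0],
  [[0,0,0],[0,0.6,1.3],0],
  [[0,0,0],[0,0.7,1.5],0],
  [[0,0,0],[0,0.8,1.7],0],
  [[0,0,0],[0,0.8,1.8],0],
  [[0,0,0],[0,0.8,1.8],0],
])

```text
clock: 12.35
ee_pos: [572.5, -296.3, 110.4]
tool_rot: [1.0, 0.011, 0.0, -0.0]
contact_force: [-0.6, 0.7, 5.4]
finger_gap: 26.8
gripper_force: 60.2
```

play_rows([
  [[0,0,0],[0,0,0.3],0],
  [[0,0,0],[0,0,0.5],0],
  [[0,0,0],[0,0.1,0.7],0],
  [[0,0,0],[0,0.2,0.9],0],
  [[0,0,0],[0,0.3,1.1],0],
  [[0,0,0],[0,0.3,1.2],0],
  [[0,0,0],[0,0.3,1.2],0],
  [[0,0,0],[0,0.3,1.2],0],
])

```text
clock: 13.15
ee_pos: [572.6, -296.8, 109.5]
tool_rot: [1.0, 0.011, 0.0, 0.0]
contact_force: [-0.5, -0.0, 6.3]
finger_gap: 26.2
gripper_force: 60.6
```

play_rows([
  [[0,0,0],[0,0.1,0.3],0],
  [[0,0,0],[0,0.1,0.5],0],
  [[0,0,0],[0,0.2,0.7],0],
  [[0,0,0],[0,0.3,0.9],0],
  [[0,0,0],[0,0.4,1.1],0],
  [[0,0,0],[0,0.4,1.2],0],
  [[0,0,0],[0,0.4,1.2],0],
  [[0,0,0],[0,0.4,1.2],0],
])

```text
clock: 13.95
ee_pos: [572.6, -297.3, 108.3]
tool_rot: [1.0, 0.011, 0.0, 0.0]
contact_force: [-1.7, -1.7, 7.9]
finger_gap: 26.6
gripper_force: 60.6
```

play_rows([
  [[0,0,0],[0,0.1,0.2],0],
  [[0,0,0],[0,0.1,0.4],0],
  [[0,0,0],[0,0.2,0.5],0],
  [[0,0,0],[0,0.3,0.6],0],
  [[0,0,0],[0,0.3,0.7],0],
  [[0,0,0],[0,0.3,0.7],0],
  [[0,0,0],[0,0.3,0.7],0],
  [[0,0,0],[0,0.3,0.7],0],
])

```text
clock: 14.75
ee_pos: [572.7, -297.6, 107.7]
tool_rot: [1.0, 0.011, 0.0, 0.0]
contact_force: [-1.3, -1.5, 8.5]
finger_gap: 26.4
gripper_force: 60.7
```

play_rows([
  [[0,0,0],[0,0.1,0.2],0],
  [[0,0,0],[0,0.1,0.4],0],
  [[0,0,0],[0,0.2,0.5],0],
  [[0,0,0],[0,0.3,0.6],0],
  [[0,0,0],[0,0.3,0.7],0],
  [[0,0,0],[0,0.3,0.7],0],
  [[0,0,0],[0,0.3,0.7],0],
  [[0,0,0],[0,0.3,0.7],0],
])

```text
clock: 15.55
ee_pos: [572.8, -297.8, 107.3]
tool_rot: [1.0, 0.011, 0.0, 0.0]
contact_force: [-1.4, 0.1, 11.6]
finger_gap: 26.6
gripper_force: 61.4
```

play_rows([
  [[0,0,0],[0,0,-10],0],
  [[0,0,0],[0,0,-24],0],
  [[0,0,0],[0,-35,-24],0],
  [[0,0,0],[0.5,-75,-24],0],
  [[0,0,0],[0.8,-100,-22],0],
  [[0,0,0],[0.8,-109.5,-19],0],
  [[0,0,0],[0.8,-109.5,-16],0],
  [[0,0,0],[0.8,-109.5,-15],0],
])

```text
clock: 16.35
ee_pos: [570.7, -189.4, 121.5]
tool_rot: [1.0, 0.01, -0.0, 0.0]
contact_force: [-0.2, -0.3, -1.9]
finger_gap: 26.5
gripper_force: 59.6
```

```bash
cat > pads.py <<'E'
from h import *
s=state();print(s["ee_pos"].round(1),s["contact_force"].round(1),s["clock"])
d=snap("wrist")
h=cv2.cvtColor(d["img"],cv2.COLOR_RGB2HSV).astype(int)
m=((h[...,0]>15)&(h[...,0]<32)&(h[...,1]>140)&(h[...,2]>90)).astype(np.uint8)
c=cloud(d);k,l,st,ce=cv2.connectedComponentsWithStats(m)
for i in range(1,k):
    if st[i,4]>80 and ce[i][1]>60:
        q=c[cv2.erode((l==i).astype(np.uint8),np.ones((5,5)))>0];print(ce[i].round(1),st[i],len(q),np.median(q,0).round(1))
# white block top: fit plane
m=(h[...,1]<40)&(h[...,2]>170)&(abs(c[...,2]-75)<14)&(c[...,0]>550)&(c[...,0]<600)&(c[...,1]<-150)&(c[...,1]>-335)
q=c[m]
for _ in range(3):
    w=np.linalg.lstsq(np.c_[q,np.ones(len(q))][:,[0,1,3]],q[:,2],rcond=None)[0];r=q[:,2]-q[:,[0,1]]@w[:2]-w[2];q=q[abs(r)<4]
print("block top slope x,y",w[:2].round(4),"z at left/right pad y",(w[0]*569+w[1]*np.array([-184,-292])+w[2]).round(1),len(q))
save(d,"last.png")
E
python3 pads.py
```

```text
[ 570.7 -189.4  121.5] [-0.2 -0.3 -1.9] 16.35
[270.  169.9] [265 166  11   9  85] 23 [ 595.6 -201.1   55.4]
[348.2 170.4] [343 166  11  10  91] 21 [ 596.9 -270.    55.5]
[382.6 206.5] [364 190  39  34 974] 700 [ 574.8 -289.7   87. ]
[249.5 197.4] [236 192  30  16 173] 23 [ 583.2 -185.2   91.9]
block top slope x,y [-0.0079  0.0845] z at left/right pad y [78.3 69.2] 5454
```

play_rows([
  [[0,0,0],[0,0,1.5],0],
  [[0,0,0],[0,0,3],0],
  [[0,0,0],[0,0,4],0],
  [[0,0,0],[0,-0.1,4.6],0],
  [[0,0,0],[0,-0.3,5.2],0],
  [[0,0,0],[0,-0.6,5.8],0],
  [[0,0,0],[0,-0.9,6.4],0],
  [[0,0,0],[0,-1.2,7],0],
])

```text
clock: 17.2
ee_pos: [570.9, -187.2, 114.8]
tool_rot: [1.0, 0.011, 0.0, 0.0]
contact_force: [-0.2, -3.5, 3.8]
finger_gap: 26.6
gripper_force: 59.8
```

play_rows([
  [[0,0,0],[0,0,0.5],0],
  [[0,0,0],[0,0,0.9],0],
  [[0,0,0],[0,0,1.3],0],
  [[0,0,0],[0,-0.1,1.7],0],
  [[0,0,0],[0,-0.3,2.1],0],
  [[0,0,0],[0,-0.5,2.4],0],
  [[0,0,0],[0,-0.6,2.6],0],
  [[0,0,0],[0,-0.6,2.6],0],
])

```text
clock: 18.0
ee_pos: [570.9, -186.1, 112.0]
tool_rot: [1.0, 0.011, -0.0, -0.0]
contact_force: [-0.8, 0.4, 4.9]
finger_gap: 26.7
gripper_force: 60.2
```

play_rows([
  [[0,0,0],[0,-0.1,0.4],0],
  [[0,0,0],[0,-0.3,0.8],0],
  [[0,0,0],[0,-0.4,1.2],0],
  [[0,0,0],[0,-0.6,1.6],0],
  [[0,0,0],[0,-0.7,1.9],0],
  [[0,0,0],[0,-0.8,2.2],0],
  [[0,0,0],[0,-0.9,2.4],0],
  [[0,0,0],[0,-0.9,2.4],0],
])

```text
clock: 18.8
ee_pos: [570.9, -185.0, 109.6]
tool_rot: [1.0, 0.011, 0.0, -0.0]
contact_force: [-0.5, 1.9, 4.8]
finger_gap: 26.8
gripper_force: 60.3
```

play_rows([
  [[0,0,0],[0,-0.2,0.4],0],
  [[0,0,0],[0,-0.4,0.8],0],
  [[0,0,0],[0,-0.6,1.1],0],
  [[0,0,0],[0,-0.7,1.4],0],
  [[0,0,0],[0,-0.8,1.6],0],
  [[0,0,0],[0,-0.9,1.8],0],
  [[0,0,0],[0,-1,2],0],
  [[0,0,0],[0,-1,2],0],
])

```text
clock: 19.6
ee_pos: [571.0, -184.1, 107.8]
tool_rot: [1.0, 0.011, 0.0, -0.0]
contact_force: [-0.7, 1.9, 6.9]
finger_gap: 26.5
gripper_force: 60.3
```

play_rows([
  [[0,0,0],[0,-0.2,0.3],0],
  [[0,0,0],[0,-0.3,0.5],0],
  [[0,0,0],[0,-0.4,0.7],0],
  [[0,0,0],[0,-0.5,0.9],0],
  [[0,0,0],[0,-0.6,1.1],0],
  [[0,0,0],[0,-0.6,1.2],0],
  [[0,0,0],[0,-0.6,1.2],0],
  [[0,0,0],[0,-0.6,1.2],0],
])

```text
clock: 20.4
ee_pos: [570.9, -183.5, 106.5]
tool_rot: [1.0, 0.011, 0.0, -0.0]
contact_force: [-1.0, 1.7, 7.0]
finger_gap: 26.7
gripper_force: 60.3
```

play_rows([
  [[0,0,0],[0,-0.2,0.3],0],
  [[0,0,0],[0,-0.3,0.5],0],
  [[0,0,0],[0,-0.4,0.7],0],
  [[0,0,0],[0,-0.5,0.9],0],
  [[0,0,0],[0,-0.6,1.1],0],
  [[0,0,0],[0,-0.6,1.2],0],
  [[0,0,0],[0,-0.6,1.2],0],
  [[0,0,0],[0,-0.6,1.2],0],
])

```text
clock: 21.2
ee_pos: [570.9, -183.0, 105.3]
tool_rot: [1.0, 0.011, 0.0, -0.0]
contact_force: [-1.1, 0.8, 5.9]
finger_gap: 26.6
gripper_force: 60.2
```

play_rows([
  [[0,0,0],[0,-0.1,0.3],0],
  [[0,0,0],[0,-0.2,0.5],0],
  [[0,0,0],[0,-0.3,0.7],0],
  [[0,0,0],[0,-0.4,0.9],0],
  [[0,0,0],[0,-0.5,1.1],0],
  [[0,0,0],[0,-0.5,1.2],0],
  [[0,0,0],[0,-0.5,1.2],0],
  [[0,0,0],[0,-0.5,1.2],0],
])

```text
clock: 22.0
ee_pos: [571.0, -182.6, 104.2]
tool_rot: [1.0, 0.011, 0.0, -0.0]
contact_force: [-1.7, 0.4, 8.0]
finger_gap: 26.6
gripper_force: 60.3
```

play_rows([
  [[0,0,0],[0,-0.1,0.2],0],
  [[0,0,0],[0,-0.2,0.4],0],
  [[0,0,0],[0,-0.2,0.5],0],
  [[0,0,0],[0,-0.3,0.6],0],
  [[0,0,0],[0,-0.3,0.7],0],
  [[0,0,0],[0,-0.3,0.8],0],
  [[0,0,0],[0,-0.3,0.8],0],
  [[0,0,0],[0,-0.3,0.8],0],
])

```text
clock: 22.8
ee_pos: [571.0, -182.2, 103.4]
tool_rot: [1.0, 0.011, 0.0, -0.0]
contact_force: [-1.8, 2.0, 7.7]
finger_gap: 26.7
gripper_force: 60.3
```

play_rows([
  [[0,0,0],[0,-0.1,0.2],0],
  [[0,0,0],[0,-0.2,0.4],0],
  [[0,0,0],[0,-0.3,0.5],0],
  [[0,0,0],[0,-0.4,0.6],0],
  [[0,0,0],[0,-0.4,0.7],0],
  [[0,0,0],[0,-0.4,0.8],0],
  [[0,0,0],[0,-0.4,0.8],0],
  [[0,0,0],[0,-0.4,0.8],0],
])

```text
clock: 23.6
ee_pos: [571.0, -181.8, 102.6]
tool_rot: [1.0, 0.011, 0.0, -0.0]
contact_force: [-1.3, 0.5, 5.6]
finger_gap: 26.6
gripper_force: 60.0
```

play_rows([
  [[0,0,0],[0,-0.1,0.2],0],
  [[0,0,0],[0,-0.2,0.4],0],
  [[0,0,0],[0,-0.3,0.6],0],
  [[0,0,0],[0,-0.4,0.7],0],
  [[0,0,0],[0,-0.4,0.8],0],
  [[0,0,0],[0,-0.4,0.9],0],
  [[0,0,0],[0,-0.4,0.9],0],
  [[0,0,0],[0,-0.4,0.9],0],
])

```text
clock: 24.4
ee_pos: [571.0, -181.5, 101.8]
tool_rot: [1.0, 0.011, 0.0, -0.0]
contact_force: [-0.7, -0.1, 8.2]
finger_gap: 26.4
gripper_force: 60.2
```

play_rows([
  [[0,0,0],[0,-0.1,0.2],0],
  [[0,0,0],[0,-0.1,0.4],0],
  [[0,0,0],[0,-0.2,0.6],0],
  [[0,0,0],[0,-0.3,0.7],0],
  [[0,0,0],[0,-0.3,0.8],0],
  [[0,0,0],[0,-0.3,0.8],0],
  [[0,0,0],[0,-0.3,0.8],0],
  [[0,0,0],[0,-0.3,0.8],0],
])

```text
clock: 25.2
ee_pos: [571.3, -181.4, 101.4]
tool_rot: [1.0, 0.011, 0.001, 0.0]
contact_force: [-1.3, 0.3, 13.5]
finger_gap: 26.5
gripper_force: 60.4
```

play_rows([
  [[0,0,0],[0,0,-10],0],
  [[0,0,0],[0,0,-24],0],
  [[0,0,0],[0,35,-24],0],
  [[0,0,0],[-0.5,75,-24],0],
  [[0,0,0],[-0.8,100,-20],0],
  [[0,0,0],[-0.8,109,-16],0],
  [[0,0,0],[-0.8,109.5,-13],0],
  [[0,0,0],[-0.8,109.5,-12],0],
])

```text
clock: 26.0
ee_pos: [572.4, -289.5, 112.5]
tool_rot: [1.0, 0.011, -0.0, -0.001]
contact_force: [-0.0, 1.1, -2.2]
finger_gap: 26.3
gripper_force: 59.7
```

```bash
python3 pads.py
```

```text
[ 572.4 -289.5  112.5] [-0.   1.1 -2.2] 26.0
[154.2 171.4] [149 167  11  10  88] 22 [ 595.9 -202.4   55.7]
[235.7 172.4] [231 168  11  10  89] 23 [ 596.7 -271.7   55.5]
[119.4 205.9] [103 189  35  35 850] 536 [ 572.2 -181.6   80.5]
[  5. 337.] [  0 328  14  19 175] 68 [399.  -13.8  43.6]
block top slope x,y [-0.0152 -0.0603] z at left/right pad y [62.8 69.3] 424
```

play_rows([
  [[0,0,0],[0,0.5,1.5],0],
  [[0,0,0],[0,1,3],0],
  [[0,0,0],[0,1,3.8],0],
  [[0,0,0],[0,1,4.4],0],
  [[0,0,0],[0,1.1,5],0],
  [[0,0,0],[0,1.2,5.5],0],
  [[0,0,0],[0,1.4,6],0],
  [[0,0,0],[0,1.5,6.3],0],
])

```text
clock: 26.85
ee_pos: [572.3, -292.4, 106.3]
tool_rot: [1.0, 0.011, -0.0, -0.0]
contact_force: [0.9, 2.9, 3.1]
finger_gap: 26.4
gripper_force: 60.8
```

play_rows([
  [[0,0,0],[0,0,0.5],0],
  [[0,0,0],[0,0,0.9],0],
  [[0,0,0],[0,0,1.3],0],
  [[0,0,0],[0,0.1,1.6],0],
  [[0,0,0],[0,0.2,1.9],0],
  [[0,0,0],[0,0.4,2.1],0],
  [[0,0,0],[0,0.5,2.2],0],
  [[0,0,0],[0,0.5,2.2],0],
])

```text
clock: 27.65
ee_pos: [572.4, -292.9, 104.2]
tool_rot: [1.0, 0.011, 0.0, 0.0]
contact_force: [-0.1, 1.5, 4.3]
finger_gap: 26.5
gripper_force: 60.5
```

play_rows([
  [[0,0,0],[0,0.1,0.4],0],
  [[0,0,0],[0,0.2,0.8],0],
  [[0,0,0],[0,0.4,1.1],0],
  [[0,0,0],[0,0.5,1.4],0],
  [[0,0,0],[0,0.6,1.6],0],
  [[0,0,0],[0,0.7,1.8],0],
  [[0,0,0],[0,0.8,2],0],
  [[0,0,0],[0,0.8,2],0],
])

```text
clock: 28.45
ee_pos: [572.3, -293.6, 102.1]
tool_rot: [1.0, 0.011, -0.0, -0.0]
contact_force: [0.5, -0.4, 2.3]
finger_gap: 26.6
gripper_force: 60.4
```

play_rows([
  [[0,0,0],[0,0.1,0.3],0],
  [[0,0,0],[0,0.2,0.5],0],
  [[0,0,0],[0,0.3,0.7],0],
  [[0,0,0],[0,0.4,0.9],0],
  [[0,0,0],[0,0.4,1.1],0],
  [[0,0,0],[0,0.4,1.2],0],
  [[0,0,0],[0,0.4,1.2],0],
  [[0,0,0],[0,0.4,1.2],0],
])

```text
clock: 29.25
ee_pos: [572.3, -294.1, 100.9]
tool_rot: [1.0, 0.011, -0.0, -0.0]
contact_force: [0.2, 1.2, 1.9]
finger_gap: 26.3
gripper_force: 60.4
```

play_rows([
  [[0,0,0],[0,0.1,0.2],0],
  [[0,0,0],[0,0.2,0.4],0],
  [[0,0,0],[0,0.2,0.6],0],
  [[0,0,0],[0,0.2,0.8],0],
  [[0,0,0],[0,0.2,0.9],0],
  [[0,0,0],[0,0.3,1.0],0],
  [[0,0,0],[0,0.3,1.0],0],
  [[0,0,0],[0,0.3,1.0],0],
])

```text
clock: 30.05
ee_pos: [572.4, -294.3, 100.0]
tool_rot: [1.0, 0.011, -0.0, -0.0]
contact_force: [-0.5, 1.3, 6.1]
finger_gap: 26.3
gripper_force: 60.8
```

play_rows([
  [[0,0,0],[0,0,0.2],0],
  [[0,0,0],[0,0,0.4],0],
  [[0,0,0],[0,0.1,0.5],0],
  [[0,0,0],[0,0.1,0.6],0],
  [[0,0,0],[0,0.1,0.7],0],
  [[0,0,0],[0,0.1,0.7],0],
  [[0,0,0],[0,0.1,0.7],0],
  [[0,0,0],[0,0.1,0.7],0],
])

```text
clock: 30.85
ee_pos: [572.4, -294.5, 99.5]
tool_rot: [1.0, 0.011, 0.0, 0.0]
contact_force: [-0.5, 1.9, 5.5]
finger_gap: 26.0
gripper_force: 60.9
```

play_rows([
  [[0,0,0],[0,0,0.2],0],
  [[0,0,0],[0,0,0.4],0],
  [[0,0,0],[0,0,0.5],0],
  [[0,0,0],[0,0,0.6],0],
  [[0,0,0],[0,0,0.7],0],
  [[0,0,0],[0,0,0.7],0],
  [[0,0,0],[0,0,0.7],0],
  [[0,0,0],[0,0,0.7],0],
])

```text
clock: 31.65
ee_pos: [572.5, -294.6, 99.0]
tool_rot: [1.0, 0.011, 0.0, 0.0]
contact_force: [-0.8, 1.0, 9.6]
finger_gap: 26.2
gripper_force: 61.0
```

play_rows([
  [[0,0,0],[0,0,-10],0],
  [[0,0,0],[0,0,-20],0],
  [[0,0,0],[0,-35,-20],0],
  [[0,0,0],[0.5,-75,-20],0],
  [[0,0,0],[0.8,-100,-16],0],
  [[0,0,0],[0.8,-110,-11],0],
  [[0,0,0],[0.8,-110.5,-8],0],
  [[0,0,0],[0.8,-110.5,-7],0],
])

```text
clock: 32.45
ee_pos: [570.5, -185.2, 105.4]
tool_rot: [1.0, 0.01, -0.0, 0.0]
contact_force: [0.2, -0.9, -2.4]
finger_gap: 26.6
gripper_force: 60.0
```

```bash
python3 pads.py
```

```text
[ 570.5 -185.2  105.4] [ 0.2 -0.9 -2.4] 32.45
[275.9 174.1] [271 169  11  11 101] 30 [ 595.7 -201.    55.4]
[359.5 174.8] [354 170  12  11 110] 34 [ 596.5 -269.8   55.4]
[254.4 197.6] [240 193  29  13 135] 7 [ 583.3 -183.4   77.1]
[389.5 210.2] [ 370  193   41   36 1058] 773 [ 574.5 -287.3   78.9]
block top slope x,y [-0.0085  0.0308] z at left/right pad y [64.6 61.3] 4766
```

play_rows([
  [[0,0,0],[0,0,1],0],
  [[0,0,0],[0,0,2],0],
  [[0,0,0],[0,0,2.6],0],
  [[0,0,0],[0,0,3.1],0],
  [[0,0,0],[0,-0.1,3.6],0],
  [[0,0,0],[0,-0.3,4.1],0],
  [[0,0,0],[0,-0.4,4.5],0],
  [[0,0,0],[0,-0.4,4.5],0],
])

```text
clock: 33.3
ee_pos: [570.8, -183.7, 101.1]
tool_rot: [1.0, 0.011, 0.0, 0.0]
contact_force: [0.9, -2.2, 1.6]
finger_gap: 26.7
gripper_force: 59.7
```

play_rows([
  [[0,0,0],[0,0,0.2],0],
  [[0,0,0],[0,-0.1,0.4],0],
  [[0,0,0],[0,-0.1,0.5],0],
  [[0,0,0],[0,-0.2,0.6],0],
  [[0,0,0],[0,-0.2,0.7],0],
  [[0,0,0],[0,-0.3,0.8],0],
  [[0,0,0],[0,-0.3,0.8],0],
  [[0,0,0],[0,-0.3,0.8],0],
])

```text
clock: 34.1
ee_pos: [570.7, -183.4, 100.2]
tool_rot: [1.0, 0.011, -0.0, -0.0]
contact_force: [-0.6, -3.4, 4.2]
finger_gap: 26.4
gripper_force: 59.6
```

play_rows([
  [[0,0,0],[0,0,0.2],0],
  [[0,0,0],[0,0,0.4],0],
  [[0,0,0],[0,0,0.5],0],
  [[0,0,0],[0,0,0.6],0],
  [[0,0,0],[0,0,0.7],0],
  [[0,0,0],[0,0,0.7],0],
  [[0,0,0],[0,0,0.7],0],
  [[0,0,0],[0,0,0.7],0],
])

```text
clock: 34.9
ee_pos: [570.8, -183.2, 99.6]
tool_rot: [1.0, 0.011, 0.0, -0.0]
contact_force: [0.4, -1.3, 4.2]
finger_gap: 26.4
gripper_force: 59.7
```

play_rows([
  [[0,0,0],[0,0,0.2],0],
  [[0,0,0],[0,0,0.4],0],
  [[0,0,0],[0,-0.1,0.5],0],
  [[0,0,0],[0,-0.1,0.6],0],
  [[0,0,0],[0,-0.1,0.6],0],
  [[0,0,0],[0,-0.1,0.6],0],
  [[0,0,0],[0,-0.1,0.6],0],
  [[0,0,0],[0,-0.1,0.6],0],
])

```text
clock: 35.7
ee_pos: [570.9, -183.1, 99.2]
tool_rot: [1.0, 0.011, 0.0, -0.0]
contact_force: [-1.7, -1.9, 8.0]
finger_gap: 26.3
gripper_force: 59.9
```

play_rows([
  [[0,0,0],[0,0,-10],0],
  [[0,0,0],[0,0,-20],0],
  [[0,0,0],[0,35,-20],0],
  [[0,0,0],[-0.5,75,-20],0],
  [[0,0,0],[-0.8,100,-16],0],
  [[0,0,0],[-0.8,109,-10],0],
  [[0,0,0],[-0.8,109,-7],0],
  [[0,0,0],[-0.8,109,-6],0],
])

```text
clock: 36.5
ee_pos: [572.4, -290.6, 104.7]
tool_rot: [1.0, 0.011, -0.0, -0.001]
contact_force: [-0.2, 0.1, -1.7]
finger_gap: 26.6
gripper_force: 60.0
```

```bash
python3 pads.py
```

```text
[ 572.4 -290.6  104.7] [-0.2  0.1 -1.7] 36.5
[149.4 173.4] [144 169  12  10  95] 26 [ 595.9 -202.3   55.5]
[233.9 174.5] [229 170  11  10  95] 27 [ 596.2 -271.8   55.3]
[115.4 210.7] [ 99 192  33  36 836] 573 [ 571.4 -183.5   79. ]
block top slope x,y [ 0.0008 -0.0053] z at left/right pad y [61.5 62.1] 416
```

play_rows([
  [[0,0,0],[0,0.5,1.2],0],
  [[0,0,0],[0,1,2.2],0],
  [[0,0,0],[0,1,3],0],
  [[0,0,0],[0,1,3.6],0],
  [[0,0,0],[0,1,4.1],0],
  [[0,0,0],[0,1,4.5],0],
  [[0,0,0],[0,1,4.8],0],
  [[0,0,0],[0,1,4.8],0],
])

```text
clock: 37.35
ee_pos: [572.5, -293.2, 100.4]
tool_rot: [1.0, 0.011, 0.0, 0.0]
contact_force: [0.0, 1.3, 1.1]
finger_gap: 26.6
gripper_force: 60.2
```

play_rows([
  [[0,0,0],[0,0,0.2],0],
  [[0,0,0],[0,0,0.4],0],
  [[0,0,0],[0,0,0.5],0],
  [[0,0,0],[0,0,0.6],0],
  [[0,0,0],[0,0,0.7],0],
  [[0,0,0],[0,0,0.7],0],
  [[0,0,0],[0,0,0.7],0],
  [[0,0,0],[0,0,0.7],0],
])

```text
clock: 38.15
ee_pos: [572.5, -293.3, 99.8]
tool_rot: [1.0, 0.011, 0.0, 0.0]
contact_force: [-1.2, -0.2, 5.4]
finger_gap: 26.5
gripper_force: 60.8
```

play_rows([
  [[0,0,0],[0,0,0.1],0],
  [[0,0,0],[0,0,0.2],0],
  [[0,0,0],[0,0,0.3],0],
  [[0,0,0],[0,0,0.4],0],
  [[0,0,0],[0,0,0.5],0],
  [[0,0,0],[0,0,0.5],0],
  [[0,0,0],[0,0,0.5],0],
  [[0,0,0],[0,0,0.5],0],
])

```text
clock: 38.95
ee_pos: [572.5, -293.4, 99.2]
tool_rot: [1.0, 0.011, 0.0, 0.0]
contact_force: [-1.1, 0.0, 6.4]
finger_gap: 26.6
gripper_force: 60.7
```

play_rows([
  [[0,0,0],[0,0,0.1],0],
  [[0,0,0],[0,0,0.2],0],
  [[0,0,0],[0,0,0.3],0],
  [[0,0,0],[0,0,0.4],0],
  [[0,0,0],[0,0,0.4],0],
  [[0,0,0],[0,0,0.4],0],
  [[0,0,0],[0,0,0.4],0],
  [[0,0,0],[0,0,0.4],0],
])

```text
clock: 39.75
ee_pos: [572.4, -293.5, 98.7]
tool_rot: [1.0, 0.011, 0.0, 0.0]
contact_force: [0.4, -0.7, 5.2]
finger_gap: 26.2
gripper_force: 60.4
```

play_rows([
  [[0,0,0],[0,0,-10],0],
  [[0,0,0],[0,0,-20],0],
  [[0,0,0],[0,-35,-20],0],
  [[0,0,0],[0.5,-75,-20],0],
  [[0,0,0],[0.8,-100,-16],0],
  [[0,0,0],[0.8,-109,-10],0],
  [[0,0,0],[0.8,-109,-7],0],
  [[0,0,0],[0.8,-109,-6],0],
])

```text
clock: 40.55
ee_pos: [570.6, -185.4, 104.5]
tool_rot: [1.0, 0.01, -0.0, 0.0]
contact_force: [0.1, -0.5, -3.5]
finger_gap: 26.8
gripper_force: 59.9
```

```bash
python3 pads.py
```

```text
[ 570.6 -185.4  104.5] [ 0.1 -0.5 -3.5] 40.55
[275.9 174.4] [271 170  11  10  99] 31 [ 595.9 -201.1   55.3]
[359.6 175.2] [354 171  12  10 102] 30 [ 596.6 -269.9   55.2]
[252.6 197.3] [238 192  31  14 158] 18 [ 583.  -182.3   74.6]
[389.  210.6] [ 370  193   40   36 1059] 774 [ 574.5 -286.7   78.5]
block top slope x,y [0.0018 0.0017] z at left/right pad y [61.6 61.4] 2452
```

Run:
```python
from h import *
d=snap("wrist");c=cloud(d)
q=c[(c[...,0]>550)&(c[...,0]<590)&(c[...,1]<-326)&(c[...,1]>-345)&(abs(c[...,2]-90)<6)];print("cheek",len(q),np.median(q,0).round(1),np.percentile(q[:,2],[25,75]).round(1))
q=c[(c[...,0]>610)&(c[...,0]<625)&(c[...,1]<-150)&(c[...,1]>-330)&(abs(c[...,2]-10)<6)];print("base",len(q),np.median(q,0).round(1))
q=c[(c[...,0]>590)&(c[...,0]<618)&(c[...,1]<-150)&(c[...,1]>-330)&(abs(c[...,2]-60)<4)];print("post",len(q),np.median(q,0).round(1))
```

```text
cheek 855 [ 570.7 -332.3   89.9] [89.5 90.3]
base 2592 [ 618.6 -237.6    9.8]
post 1727 [ 604.1 -261.2   59.7]
```

play_rows([
  [[0,0,0],[0,-0.3,1.5],0],
  [[0,0,0],[0,-0.6,2.8],0],
  [[0,0,0],[0,-0.6,3.8],0],
  [[0,0,0],[0,-0.6,4.4],0],
  [[0,0,0],[0,-0.6,4.8],0],
  [[0,0,0],[0,-0.6,5.1],0],
  [[0,0,0],[0,-0.6,5.4],0],
  [[0,0,0],[0,-0.6,5.4],0],
])

```text
clock: 41.45
ee_pos: [570.9, -183.6, 99.5]
tool_rot: [1.0, 0.011, 0.0, 0.0]
contact_force: [-0.5, 0.5, 4.9]
finger_gap: 25.9
gripper_force: 60.6
```

play_rows([
  [[0,0,0],[0,0,0.1],0],
  [[0,0,0],[0,0,0.2],0],
  [[0,0,0],[0,0,0.3],0],
  [[0,0,0],[0,0,0.4],0],
  [[0,0,0],[0,0,0.4],0],
  [[0,0,0],[0,0,0.4],0],
  [[0,0,0],[0,0,0.4],0],
  [[0,0,0],[0,0,0.4],0],
])

```text
clock: 42.25
ee_pos: [571.1, -183.5, 99.4]
tool_rot: [1.0, 0.011, 0.0, 0.0]
contact_force: [-1.3, 0.9, 9.6]
finger_gap: 26.3
gripper_force: 61.0
```

play_rows([
  [[0,0,0],[0,0,-5],0],
  [[0,0,0],[0,0,-25],0],
  [[0,0,0],[0,0,-50],0],
  [[0,0,0],[0,0,-66],0],
  [[0,0,0],[1,-30,-66],0],
  [[0,0,0],[2,-70,-66],0],
  [[0,0,0],[3,-110,-66],0],
  [[0,0,0],[3,-110,-66],0],
])

```text
clock: 43.05
ee_pos: [571.3, -67.4, 165.1]
tool_rot: [1.0, 0.014, 0.0, -0.001]
contact_force: [0.6, -0.3, -1.4]
finger_gap: 26.7
gripper_force: 59.9
```

```bash
python3 pads.py
```

```text
[571.3 -67.4 165.1] [ 0.6 -0.3 -1.4] 43.05
[371.  192.4] [357 179  30  27 609] 401 [ 572.6 -179.7   79.1]
[476.9 194. ] [459 181  37  27 747] 507 [ 573.6 -284.6   78.2]
block top slope x,y [0.0017 0.0024] z at left/right pad y [61.7 61.4] 1357
```

play_rows([
  [[0,0,0],[1,-40,0],0],
  [[0,0,0],[2,-80,0],0],
  [[0,0,0],[3,-120,0],0],
  [[0,0,0],[4,-155,0],0],
  [[0,0,0],[5,-180,0],0],
  [[0,0,0],[5,-197,5],0],
  [[0,0,0],[5,-197,25],0],
  [[0,0,0],[5,-197,50],0],
])

```text
clock: 43.9
ee_pos: [572.8, 123.3, 114.9]
tool_rot: [1.0, 0.011, 0.001, -0.0]
contact_force: [-0.1, -0.2, -2.3]
finger_gap: 26.6
gripper_force: 60.3
```

play_rows([
  [[0,0,0],[0,0,25],0],
  [[0,0,0],[0,0,45],0],
  [[0,0,0],[0,0,60],0],
  [[0,0,0],[0,0,70],0],
  [[0,0,0],[0,0,77],0],
  [[0,0,0],[0,0,82],0],
  [[0,0,0],[0,0,85],0],
  [[0,0,0],[0,0,85],0],
])

```text
clock: 44.7
ee_pos: [572.1, 123.5, 29.9]
tool_rot: [1.0, 0.011, 0.0, -0.0]
contact_force: [0.2, 0.5, -1.8]
finger_gap: 26.5
gripper_force: 60.3
```

play_rows([
  [[0,0,0],[0,0,1.5],0],
  [[0,0,0],[0,0,2.5],0],
  [[0,0,0],[0,0,3.5],0],
  [[0,0,0],[0,0,4.2],0],
  [[0,0,0],[0,0,4.8],0],
  [[0,0,0],[0,0,5.2],0],
  [[0,0,0],[0,0,5.4],0],
  [[0,0,0],[0,0,5.4],0],
])

```text
clock: 45.5
ee_pos: [572.1, 123.5, 24.5]
tool_rot: [1.0, 0.011, 0.0, -0.0]
contact_force: [-0.3, 0.2, -0.4]
finger_gap: 26.5
gripper_force: 60.3
```

Near contact. I'll lower by another 0.6 mm and open.

play_rows([
  [[0,0,0],[0,0,0.3],0],
  [[0,0,0],[0,0,0.6],0],
  [[0,0,0],[0,0,0.6],0],
  [[0,0,0],[0,0,0.6],0],
  [[0,0,0],[0,0,0.6],34],
  [[0,0,0],[0,0,0.6],40],
  [[0,0,0],[0,0,0.6],55],
  [[0,0,0],[0,0,0.6],80],
])

```text
clock: 46.3
ee_pos: [572.0, 123.5, 23.7]
tool_rot: [1.0, 0.011, -0.0, -0.0]
contact_force: [-0.1, -0.1, 0.4]
finger_gap: 60.3
gripper_force: 0.0
```

play_rows([
  [[0,0,0],[0,0,0],100],
  [[0,0,0],[0,0,0],100],
  [[0,0,0],[0,0,0],100],
  [[0,0,0],[0,0,-10],100],
  [[0,0,0],[0,0,-30],100],
  [[0,0,0],[0,0,-60],100],
  [[0,0,0],[0,0,-100],100],
  [[0,0,0],[0,0,-140],100],
])

```text
clock: 47.1
ee_pos: [571.7, 123.6, 165.9]
tool_rot: [1.0, 0.011, -0.0, -0.0]
contact_force: [1.4, -0.2, 0.1]
finger_gap: 85.5
gripper_force: 0.0
```

play_rows([
  [[0,0,0],[-40,0,-40],100],
  [[0,0,0],[-80,0,-60],100],
  [[0,0,0],[-120,0,-60],100],
  [[0,0,0],[-120,0,-60],100],
  [[0,0,0],[-120,0,-60],100],
  [[0,0,0],[-120,0,-60],100],
  [[0,0,0],[-120,0,-60],100],
  [[0,0,0],[-120,0,-60],100],
])

```text
clock: 47.9
ee_pos: [452.4, 121.0, 223.5]
tool_rot: [1.0, 0.011, -0.0, -0.0]
contact_force: [-0.8, 0.7, -0.7]
finger_gap: 85.6
gripper_force: 0.0
```

```bash
python3 pads.py
python3 - <<'E'
from h import *
d=snap("wrist");c=cloud(d);save(d,"end.png")
q=c[(abs(c[...,0]-572)<35)&(abs(c[...,1]-125)<30)&(c[...,2]>65)&(c[...,2]<95)];print("head",np.median(q,0).round(1))
d=snap("top");c=cloud(d)
roi=c[190:206,262:326];q=roi[(roi[...,2]>70)&(roi[...,2]<86)&(roi[...,1]<-150)&(roi[...,1]>-325)]
for y in(-184,-292):
    p=q[np.hypot(q[:,0]-569,q[:,1]-y)<10];print(y,len(p),np.median(p,0).round(1))
E
```

```text
[452.4 121.  223.5] [-0.8  0.7 -0.7] 47.9
block top slope x,y [0. 0.] z at left/right pad y [0. 0.] 0
head [572.3 126.3  79.6]
-184 32 [ 569.3 -184.4   77.7]
-292 31 [ 569.6 -291.5   78.1]
```

View pics/end.png

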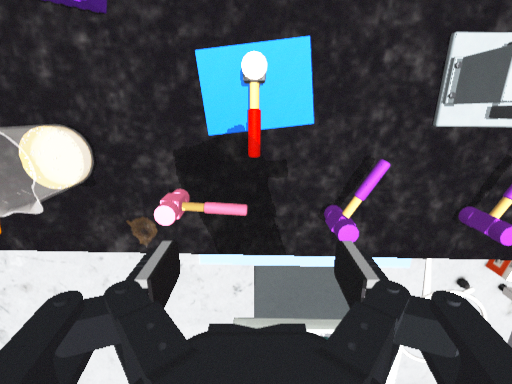

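The mallet stands upright on its mat with its face at (254,65) and top at z≈80. The pads are level at about 78 mm, with the block seated on both bumpers.

```bash
python3 -c "
from plant import workorder;print(workorder.job_done())"
```

```text
the job is handed in; nothing more can be done
None
```

The block is down on both orange bumpers and level by the last camera readings, the highest force I read on a pad was about 16 N (sampled between moves), the mallet stands upright on its mat, and the job was handed in at about 48 s with no verdict shown.

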